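# Collapse the lamp boom by one hole and tip the lamp down over the wafer

## Robot

A 6-joint arm with a two-finger parallel gripper is mounted at the origin on the work surface. World frame = base frame: x ahead of the robot, y to its left, z up, the work surface at z = 0. Lengths are in m, angles in rad, forces in N, time in s.
With the tool pointing down it reaches from about 0.35 to 0.95 m from the base axis. Payload 17.4 kg.
Tool frame: the origin (TCP) lies at the very end of the fingers, on their centre line; the grasp point (between the pads) lies 19 mm behind it; z points along the fingers, y is the direction in which the jaws open and shut (so a half turn about z gives the same grasp; the last joint's range is limited). The gripper opens to 93 mm and grips with 3 to 60 N. Pads are 15 mm wide; open, the fingers measure 128 mm over their backs; the gripper's body (75 mm by 188 mm) begins 65 mm behind the grasp point.
Start: joints at [1.188, 0.116, 1.442, -0, 1.584, -0.038], TCP at [0.228, 0.635, 0.219] pointing down, gripper open.
Joint ranges: [-2.83, 2.83], [-0.83, 2.19], [0.07, 2.5], [-1.14, 4.28], [0.01, 3], [-2.97, 2.97]. Speed limits (rad/s): [1.89, 1.89, 2.22, 3.14, 3.14, 3.14].

## Interface

Orientations are given as a unit quaternion [x, y, z, w].
In Python, from plant import bot gives the robot as it stands.
- The arm moves only by the shell command python3 -m creep 'ROWS'. ROWS is JSON, a list of rows, each an object of numbers: "claw": the opening in per cent of the stroke, from 0 (shut) to 100 (fully open); "x", "y", "z": the shift along the tool's x, y, z in m; "roll": the turn about the tool's z in degrees. A call has 1 to 12 rows; each row shifts and turns the commanded pose from where the row before left it, along the tool's axes as they then stand; what a row does not reach is not made up. A row lasts 1/8 s, in which the tool goes at most 62.5 mm and 10.7 degrees, less where a joint would pass 70% of its speed; a pose out of reach is approached as far as the arm can. A call is refused whole if a number of a shift passes 0.0625 or a number of a turn 10.7, either way. A call with a gripper value outside its range is refused whole. The fingers move at their own pace and stop on an object; the grip force is fixed at half the most. Time passes only in rows, so rows that do not move let the fingers close. It gives the time, the measured TCP pose, the force and the opening at its end, in the units of the state.
- bot.get_obs(): the state, without advancing time (a new reading comes with each control period).
- bot.snapshot(name): name is "scene" or "top" or "wrist"; returns the picture (480x640x3 uint8, blue, green, red); there is no depth.
- bot.calibration(name): a dict with "fx", "fy", "cx", "cy" (pixels), "eye" and "attitude" of the camera in the world. Camera axes: x right, y down, z forward; pixel columns grow to the right and rows downward; lengths in m; the calibration is good to about 2 mm. A picture is of the moment at which its call begins: read the wrist's pose just before it. calibration takes no time and is no camera call; for the wrist camera it gives the pose at the moment of the call.
- bot.hand_in(): hands the job in, once; it reports no verdict.
Trained networks look in the newest picture that a camera, given by its name, has taken for a name from the list of things; names that differ only in an ending like _2 or _b are one class to them, and where a whole thing is asked for, a point or a joint stands for the part that bears it (a point fixed in the world has none). Each returns a list of dicts, best first, with "score" (0 to 1); they miss things now and then, are a little off and sometimes report something else, mostly with a low value. They report only what shows in the picture. A call takes as long as a camera call.
- bot.boxes_of(camera, target): "box" ([left, top, width, height] as shares, 0 to 1, of the picture: columns of its width, rows of its height, round what is visible of it).
- bot.spot_point(camera, target): "centre" ([column, row] as shares, 0 to 1, of the picture: columns of its width, rows of its height: a listed point, or the origin of a listed thing).
The state is a dict: "time_s": time; "joint_pos": joint angles; "joint_velocities": joint speeds; "effort": joint torques, N m; "tcp_pos": TCP position; "orientation": TCP orientation; "contact_force": force on the tool from outside, world axes, zero at the start; "wrist_torque": the same for the moment, N m; "width": finger opening in m.
Only numpy, scipy, OpenCV 4.12 (cv2) and the standard library are available. Lean on these libraries where they do the work, as an engineer would, in place of code of your own. Each camera call takes 0.05 s, during which the arm holds its last target.

## Task

Bring the inspection lamp in over the wafer: press the red sprung button on the boom's collar, collapse the telescoping boom towards its post by one hole, and let the button pop fully up in that next hole; then tip the lamp head down until it lies level on its stop. Work by feel and never force the boom, the button or the lamp, keep off the wafer and its chuck, and leave the other things on the bench where they are.

Things in the scene. Friction and masses are not known exactly. Their poses are not given: they have to be found in the camera images.
- button_top (a point): Red button on the moving outer tube's black collar, 28 mm along the boom, 26 mm across: centre of its top face. Travels 6.5 mm straight down (3.5 N at first, 7.4 N at the end). From 4.8 mm down its stem is clear of the hole and the tube can slide; between holes it stays 4.8 mm down by itself; let go, it pops up in the next hole and stops the tube (0.8 mm play either way). Held down, it slides past.
- front_guard (a point): Black rigid guard of the collar, between button and post: middle of its upright face that looks at the button, 22 mm from the button's centre, 5 mm above the button's free top; its top is 5 mm higher, it is 40 mm across. A like guard stands 22 mm behind the button. The well between them (44 mm) is open to both sides. Pushing this face towards the post slides the outer tube (4 to 6 N). Axes as next_hole.
- next_hole (a point): The next hole, centre of the 10.5 mm hole in the top face of the fixed inner tube (square aluminium, 25 mm). Holes are 50 mm apart, joined by a narrow slot; the button starts in the one before. Axes: +y along the boom to the post (the way it collapses), +z up, x across. The button's free top is 17.5 mm above this point. The post's black clamp begins 147 mm beyond it and stands 18 mm above it.
- sleeve: The moving outer tube (white, square 32 mm) with collar (76 mm long, 46 wide), red button and lamp head. Origin on the tube's axis under the button's centre, 30 mm below its free top; axes as next_hole. The boom is a springy cantilever: it gives by several mm when pressed down, so the button goes in less than the finger goes down. More than 18 N on sleeve, button or lamp bends something.
- lamp_hinge (a point): axis of the lamp head's hinge at the far end of the outer tube, level with the tube's axis, 166 mm behind the button's centre. It moves with the outer tube. The hinge axis is horizontal, across the boom. Axes as for next_hole.
- lamp_top (a point): centre of the flat top face of the lamp head, a white disc 100 mm in diameter and 18 mm thick; this centre is 70 mm from the hinge axis and 8 mm above it when level. Moves with the lamp head.
- lamp_head (a joint): lamp head's tilt in rad: 0 = level on its stop, with the light facing down; positive = free end tipped up. The hinge is stiff and stays where it is left; 1 to 3 N at the middle of the disc turns it.
- wafer (a point): centre of the upper face of the brown wafer, 200 mm in diameter, which lies on a steel chuck 236 mm in diameter, 41.5 mm above the bench, under the boom's outer end
- stand: the lamp stand: white base plate on the bench, steel post, black clamp. It does not move. Origin on the bench, under the place where the button starts; +y to the post, which stands 225 mm from it.
- chuck: the wafer's chuck, does not move. Origin on the bench under the wafer's centre.
- tweezers: steel tweezers, lying, 140 mm long, a bystander
- loupe: black loupe, 42 mm in diameter, 38 mm high, a bystander
- wand: vacuum wand, lying, 170 mm long, a bystander
- wafer_box: round wafer shipping box, 132 mm in diameter, 23 mm high, a bystander
- objective: steel microscope objective standing on end, 42 mm in diameter, 54 mm high, a bystander
- driver: screwdriver, lying, 150 mm long, a bystander

How it is judged:
By the outcome, as a careful person would: the job done as asked, in the order asked, and still so for the second after the job is handed in, with the robot touching nothing.
It also fails if it takes over 48 s, if anything falls off the work surface, if the arm or the gripper's body presses on something with over 40 N, if the wrist force passes 120 N, or if a joint passes its speed limit or range.

## Working session

There is one attempt and no reset: what is moved stays moved. The work goes in short steps, Python scripts to look and compute and a shell command to move; the robot and the scene stay as the last step left them, time stands still between calls to the robot, and variables do not carry over. Pictures are saved under pics/ and viewed, and the job is handed in when it is done.

```bash
mkdir -p pics; ls
python3 - <<'E'
from plant import bot
import cv2
o=bot.get_obs()
for k in o: print(k,o[k])
for n in ["scene","top","wrist"]:
    im=bot.snapshot(n); cv2.imwrite(f"pics/{n}0.png",im); print(n,bot.calibration(n))
    for t in ["button_top","front_guard","next_hole","lamp_hinge","lamp_top","wafer","stand","sleeve"]:
        r=bot.spot_point(n,t)
        print(n,t,[(round(d["score"],2),round(d["centre"][0]*640,1),round(d["centre"][1]*480,1)) for d in r[:2]])
print(bot.get_obs()["time_s"])
E
```

```text
pics
time_s 0.0
joint_pos [ 1.18819498e+00  1.16491565e-01  1.44225897e+00  8.49598035e-06
  1.58399410e+00 -3.78258497e-02]
joint_velocities [ 0.00049547  0.00165332 -0.00084897  0.00122473  0.00052813 -0.0005272 ]
effort [-1.99221555e-03 -7.21270108e+01 -6.22592354e+01  7.79093569e-02
  2.39904912e-02 -9.22877553e-05]
tcp_pos [0.22808761 0.63508289 0.21790532]
orientation [ 1.71535111e-01  9.85177839e-01 -5.62428370e-04 -1.24346217e-04]
contact_force [-0.60989627 -0.25512889  0.36964443]
wrist_torque [-0.03709706  0.00503393  0.02456158]
width 0.09320428938061137
scene {'fx': 618.1430198081808, 'fy': 618.1430198081808, 'cx': 332.7269278322387, 'cy': 242.8854616858628, 'eye': array([ 1.39182433, -0.34585266,  0.90980685]), 'attitude': array([ 0.72303058,  0.56343588, -0.24928704, -0.31244642])}
scene button_top [(0.75, 406.4, 185.4)]
scene front_guard [(0.83, 416.2, 182.5), (0.45, 328.1, 328.3)]
scene next_hole [(0.81, 430.6, 190.6)]
scene lamp_hinge [(0.85, 322.5, 214.5)]
scene lamp_top [(0.6, 296.2, 198.1)]
scene wafer [(0.7, 311.2, 261.0)]
scene stand []
scene sleeve [(0.92, 404.
[... 253 characters left out ...]
n_top [(0.72, 341.4, 209.0), (0.48, 244.8, 266.0)]
top front_guard [(0.93, 229.3, 263.7)]
top next_hole [(0.71, 212.5, 264.3)]
top lamp_hinge [(0.59, 330.0, 261.2)]
top lamp_top [(0.56, 357.0, 261.6)]
top wafer [(0.65, 333.6, 268.3)]
top stand [(0.47, 356.5, 260.6)]
top sleeve [(0.58, 243.7, 267.7), (0.55, 242.3, 327.2)]
wrist {'fx': 353.9475663742559, 'fy': 353.9475663742559, 'cx': 323.07045365766504, 'cy': 241.5245288763316, 'eye': array([0.16403905, 0.6569449 , 0.38404986]), 'attitude': array([0.81174067, 0.57075186, 0.07210508, 0.10059945])}
wrist button_top []
wrist front_guard []
wrist next_hole []
wrist lamp_hinge []
wrist lamp_top []
wrist wafer []
wrist stand []
wrist sleeve []
1.35
```

View pics/scene0.png

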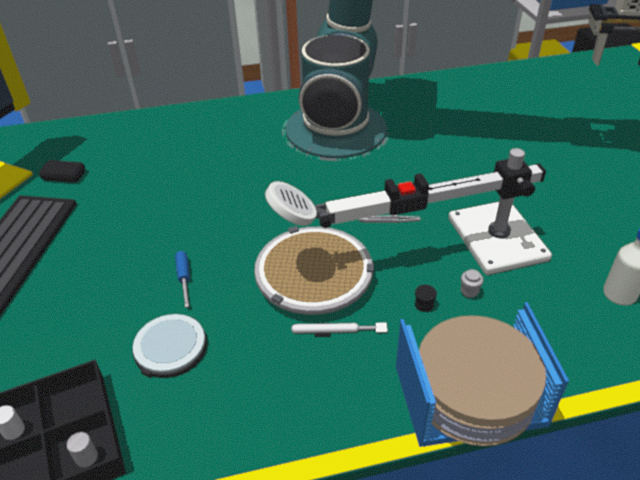

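View pics/top0.png

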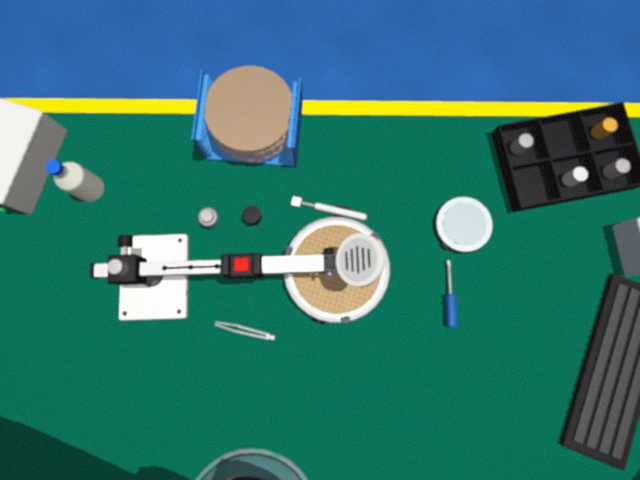

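The scene picture shows the button at about (406,187), the lamp tipped up at (292,202) and the post at (515,170). In the top picture the button is at (241,265), the hinge at (330,262) and the lamp disc at (359,260). I'll zoom in and fit a model to these.

```bash
python3 - <<'E'
import cv2,numpy as np
a=cv2.imread("pics/scene0.png")[140:260,250:560]; b=cv2.imread("pics/top0.png")[210:330,90:400]
cv2.imwrite("pics/z0.png",np.vstack([cv2.resize(i,None,fx=2.5,fy=2.5,interpolation=cv2.INTER_CUBIC) for i in (a,b)]))
for n in("scene","top"):
    im=cv2.imread(f"pics/{n}0.png").astype(int); m=(im[:,:,2]>150)&(im[:,:,1]<70)&(im[:,:,0]<70)
    l,c,s,ce=cv2.connectedComponentsWithStats(m.astype('uint8'))
    print(n,[(s[i].tolist(),ce[i].round(1).tolist()) for i in range(1,l) if s[i][4]>20])
E
cat > h.py <<'E'
import numpy as np
from scipy.spatial.transform import Rotation as R
def proj(c,P):
    p=R.from_quat(c['attitude']).inv().apply(np.atleast_2d(P)-c['eye'])
    return np.c_[c['fx']*p[:,0]/p[:,2]+c['cx'],c['fy']*p[:,1]/p[:,2]+c['cy']]
# params: button x,y,z(free top), yaw of +y axis (world angle), lamp tilt
LOC=dict(button_top=(0,0),front_guard=(22,5),next_hole=(50,-17.5),lamp_hinge=(-166,-30),sleeve=(0,-30))
def pt(p,n,dy=0):
    u=np.array([np.cos(p[3]),np.sin(p[3]),0])
    if n=='lamp_top':
        t=p[4]; a=-166-(70*np.cos(t)-8*np.sin(t)); z=-30+8*np.cos(t)+70*np.sin(t)
    else: a,z=LOC[n]
    return np.array(p[:3])+u*a/1000+np.array([0,0,z/1000])
E
```

```text
scene [([398, 182, 17, 10, 121], [406.1, 186.8])]
top [([234, 257, 15, 15, 207], [241.0, 264.3])]
```

View pics/z0.png

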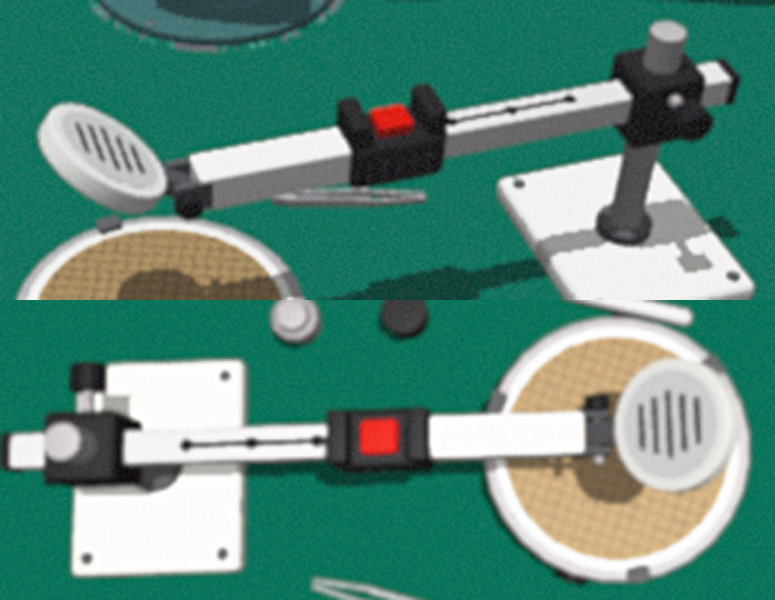

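```bash
cat > fit.py <<'E'
import numpy as np
from h import *
from plant import bot
from scipy.optimize import least_squares
cs,ct=bot.calibration("scene"),bot.calibration("top")
obs=[(cs,'button_top',(406.1,186.3)),(ct,'button_top',(241.0,264.5)),(cs,'h1',(430,188.8)),(cs,'h2',(454.8,184)),(cs,'h3',(478.2,179.6)),
(ct,'h1',(217.2,266)),(ct,'h2',(190.4,267.2)),(ct,'h3',(164.4,268)),(cs,'lamp_hinge',(322.5,214.5)),(ct,'lamp_hinge',(330,261.2)),
(cs,'lamp_top',(296.2,198.1)),(ct,'lamp_top',(357.5,260.5))]
for i,n in enumerate(['h1','h2','h3']): LOC[n]=(50*(i+1),-17.5)
f=lambda p:np.concatenate([proj(c,pt(p,n))[0]-np.array(o) for c,n,o in obs])
s=least_squares(f,[.42,-.3,.2,-1.57,.6],loss='soft_l1')
p=s.x
if __name__=="__main__":
    print(p.round(4)); 
    for o,r in zip(obs,f(p).reshape(-1,2)): print(o[1],r.round(1))
    for n in ['button_top','front_guard','next_hole','lamp_hinge','lamp_top']: print(n,pt(p,n).round(4))
    print(bot.get_obs()['time_s'])
E
python3 fit.py
```

```text
[ 0.5257  0.105   0.1792 -1.6227  3.29  ]
button_top [48.7 -1.5]
button_top [-49.6  -0.9]
h1 [-1.1  6.4]
h2 [-50.8  14.4]
h3 [-99.5  22.1]
h1 [2.  0.1]
h2 [54.4  0.4]
h3 [105.9   1.1]
lamp_hinge [209.8 -28. ]
lamp_hinge [-218.1   -0.7]
lamp_top [ 2.023e+02 -1.000e-01]
lamp_top [-208.2    3. ]
button_top [0.5257 0.105  0.1792]
front_guard [0.5246 0.0831 0.1842]
next_hole [0.5231 0.0551 0.1617]
lamp_hinge [0.5343 0.2708 0.1492]
lamp_top [0.5308 0.2029 0.1309]
1.35
```

```bash
sed -i 's/\[.42,-.3,.2,-1.57,.6\]/[.42,.05,.2,1.57,.6]/' fit.py; python3 fit.py
```

```text
[0.5235 0.007  0.1935 1.6098 0.6841]
button_top [ 0.5 -0.3]
button_top [ 0.4 -0.2]
h1 [ 0.3 -0.1]
h2 [-0.5  0.1]
h3 [-0.4 -0. ]
h1 [-0.5  0.1]
h2 [ 0.3 -0.2]
h3 [ 0.2 -0.2]
lamp_hinge [-0.4  0.1]
lamp_hinge [-1.2  2.1]
lamp_top [-1.   0.1]
lamp_top [-1.3 -1.2]
button_top [0.5235 0.007  0.1935]
front_guard [0.5226 0.029  0.1985]
next_hole [0.5216 0.057  0.176 ]
lamp_hinge [ 0.53   -0.1589  0.1635]
lamp_top [ 0.5319 -0.208   0.214 ]
1.35
```

```bash
cat > to.py <<'E'
import sys,numpy as np
from fit import p,pt
from h import R
from plant import bot
# usage: to.py dx dy dz (offset from button in boom frame mm: along,across,up) optional base
def state():
    o=bot.get_obs(); M=R.from_quat(o['orientation']).as_matrix(); return o,M
u=np.array([np.cos(p[3]),np.sin(p[3]),0])
if __name__=="__main__":
    o,M=state()
    print('t',round(o['time_s'],2),'tcp',o['tcp_pos'].round(4),'F',o['contact_force'].round(2),'w',round(o['width'],4))
    print('toolx',M[:,0].round(3),'tooly',M[:,1].round(3),'z',M[:,2].round(4))
    ang=lambda v:np.degrees(np.arctan2(v[1],v[0]))
    d=(ang(u)-ang(M[:,1])+90)%180-90
    print('roll about tool z to align y with boom', -d, 'q6',o['joint_pos'][5].round(3))
    tgt=np.array(p[:3])+u*float(sys.argv[1])/1000+np.array([u[1],-u[0],0])*float(sys.argv[2])/1000+[0,0,float(sys.argv[3])/1000]
    print('tgt',tgt.round(4),'shift world',(tgt-o['tcp_pos']).round(4),'tool now',(M.T@(tgt-o['tcp_pos'])).round(4))
    Ma=M@R.from_rotvec([0,0,np.radians(-d)]).as_matrix()
    print('tool aligned',(Ma.T@(tgt-o['tcp_pos'])).round(4))
E
python3 to.py 0 0 60
```

```text
t 1.35 tcp [0.2282 0.6353 0.2187] F [-0.38 -0.46  0.27] w 0.0929
toolx [-0.941  0.338 -0.   ] tooly [ 0.338  0.941 -0.   ] z [ 0. -0. -1.]
roll about tool z to align y with boom -21.993625624903444 q6 -0.038
tgt [0.5235 0.007  0.2535] shift world [ 0.2953 -0.6282  0.0349] tool now [-0.4903 -0.4914 -0.0348]
tool aligned [-0.2706 -0.6393 -0.0348]
```

```bash
python3 -m creep '[{"z":-0.03,"roll":-7.33,"claw":0},{"z":-0.03,"roll":-7.33,"claw":0},{"z":-0.02,"roll":-7.33,"claw":0},{"x":-0.0225,"y":-0.053,"claw":0},{"x":-0.0225,"y":-0.053,"claw":0},{"x":-0.0225,"y":-0.053,"claw":0},{"x":-0.0225,"y":-0.053,"claw":0},{"x":-0.0225,"y":-0.053,"claw":0},{"x":-0.0225,"y":-0.053,"claw":0},{"x":-0.0225,"y":-0.053,"claw":0},{"x":-0.0225,"y":-0.053,"claw":0}]'; python3 to.py 0 0 60
```

```text
t 1.35 tcp [0.2282 0.6353 0.2187] F [-0.38 -0.46  0.27] w 0.0929
toolx [-0.941  0.338 -0.   ] tooly [ 0.338  0.941 -0.   ] z [ 0. -0. -1.]
roll about tool z to align y with boom -21.993625624903444 q6 -0.038
tgt [0.5235 0.007  0.2535] shift world [ 0.2953 -0.6282  0.0349] tool now [-0.4903 -0.4914 -0.0348]
tool aligned [-0.2706 -0.6393 -0.0348]validation failed for argument at $[0]...
```

```bash
python3 -m creep '[{"x":0,"y":0,"z":-0.03,"roll":-7.33,"claw":0}]'; python3 -m creep --help | head -20
```

```text
time_s: 1.48
tcp_pos: [0.2279, 0.6346, 0.2466]
orientation: [0.107, 0.994, -0.002, -0.001]
contact_force: [-0.4, -0.6, 0.2]
width: 0.0869invalid input: not JSON, or not a number
```

All keys are required in each row.

```bash
python3 -m creep '[{"x":0,"y":0,"z":-0.03,"roll":-7.33,"claw":0},{"x":0,"y":0,"z":-0.02,"roll":-7.33,"claw":0},{"x":-0.0225,"y":-0.053,"z":0,"roll":0,"claw":0},{"x":-0.0225,"y":-0.053,"z":0,"roll":0,"claw":0},{"x":-0.0225,"y":-0.053,"z":0,"roll":0,"claw":0},{"x":-0.0225,"y":-0.053,"z":0,"roll":0,"claw":0},{"x":-0.0225,"y":-0.053,"z":0,"roll":0,"claw":0},{"x":-0.0225,"y":-0.053,"z":0,"roll":0,"claw":0},{"x":-0.0225,"y":-0.053,"z":0,"roll":0,"claw":0},{"x":-0.0225,"y":-0.053,"z":0,"roll":0,"claw":0},{"x":-0.0225,"y":-0.053,"z":0,"roll":0,"claw":0}]'; python3 to.py 0 0 60
```

```text
time_s: 2.85
tcp_pos: [0.4495, 0.1647, 0.299]
orientation: [-0.02, 1.0, 0.0, 0.0]
contact_force: [0.4, -0.4, 0.1]
width: 0.0009
t 2.85 tcp [0.4495 0.1647 0.299 ] F [ 0.42 -0.36  0.05] w 0.0009
toolx [-0.999 -0.039 -0.001] tooly [-0.039  0.999  0.   ] z [ 8.e-04  3.e-04 -1.e+00]
roll about tool z to align y with boom 0.004168225094574041 q6 -1.312
tgt [0.5235 0.007  0.2535] shift world [ 0.074  -0.1577 -0.0454] tool now [-0.0678 -0.1605  0.0455]
tool aligned [-0.0678 -0.1605  0.0455]
```

```bash
python3 -m creep '[{"x":-0.0226,"y":-0.0535,"z":0,"roll":0,"claw":0},{"x":-0.0226,"y":-0.0535,"z":0,"roll":0,"claw":0},{"x":-0.0226,"y":-0.0535,"z":0.01,"roll":0,"claw":0},{"x":0,"y":0,"z":0.02,"roll":0,"claw":0},{"x":0,"y":0,"z":0.0155,"roll":0,"claw":0},{"x":0,"y":0,"z":0,"roll":0,"claw":0}]'; python3 to.py 0 0 60
python3 - <<'E'
from plant import bot
import cv2
import numpy as np
from h import *
from fit import p,LOC
c=bot.calibration("wrist")
im=bot.snapshot("wrist")
for n in ['button_top','front_guard','h1','h2','lamp_hinge']: print(n,proj(c,pt(p,n)).round(1))
cv2.imwrite("pics/w1.png",im); cv2.imwrite("pics/s1.png",bot.snapshot("scene"))
E
```

```text
time_s: 3.6
tcp_pos: [0.5224, 0.0098, 0.252]
orientation: [-0.02, 1.0, 0.0, -0.001]
contact_force: [0.2, 0.4, 0.1]
width: 0.0004
t 3.6 tcp [0.5224 0.0098 0.252 ] F [0.23 0.37 0.15] w 0.0004
toolx [-0.999 -0.04   0.002] tooly [-0.04   0.999  0.   ] z [-1.7e-03  2.0e-04 -1.0e+00]
roll about tool z to align y with boom 0.0745331723792475 q6 -1.641
tgt [0.5235 0.007  0.2535] shift world [ 0.0011 -0.0028  0.0015] tool now [-0.001  -0.0029 -0.0015]
tool aligned [-0.001  -0.0029 -0.0015]
button_top [[319.8 259.6]]
front_guard [[353.7 261.9]]
h1 [[390.5 252.3]]
h2 [[460.9 252.4]]
lamp_hinge [[ 96.4 247.5]]
```

View pics/w1.png

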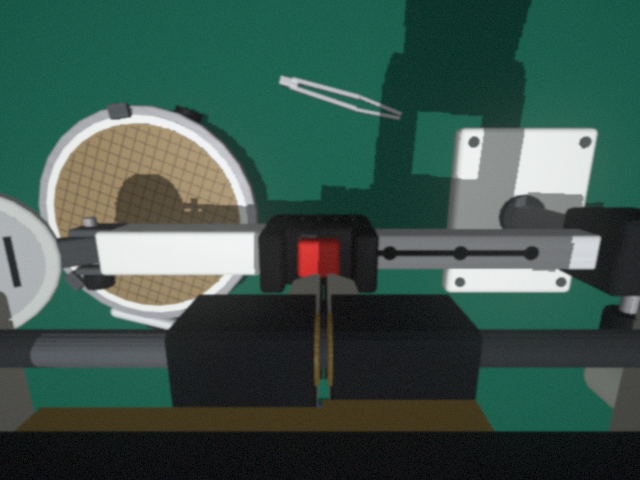

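View pics/s1.png

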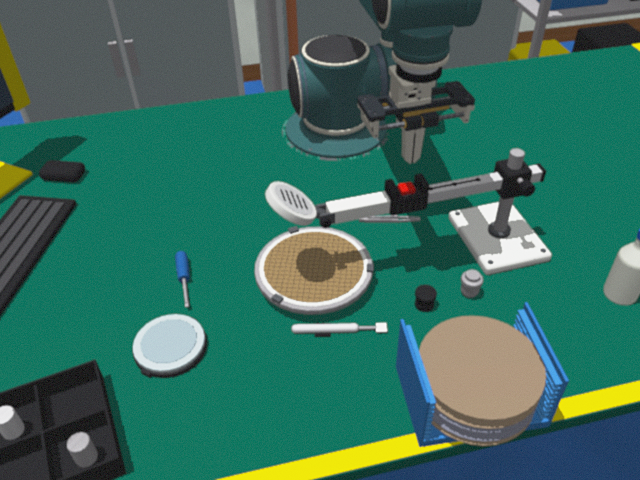

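```bash
python3 -m creep '[{"x":-0.001,"y":-0.0015,"z":0.02,"roll":0,"claw":0},{"x":0,"y":0,"z":0.02,"roll":0,"claw":0},{"x":0,"y":0,"z":0.006,"roll":0,"claw":0},{"x":0,"y":0,"z":0.003,"roll":0,"claw":0},{"x":0,"y":0,"z":0.0,"roll":0,"claw":0}]'; python3 to.py 0 0 0
python3 - <<'E'
from plant import bot
import cv2
im=bot.snapshot("scene")[140:240,350:480]
cv2.imwrite("pics/s2.png",cv2.resize(im,None,fx=5,fy=5,interpolation=cv2.INTER_CUBIC))
E
```

```text
time_s: 4.32
tcp_pos: [0.5243, 0.0073, 0.2043]
orientation: [-0.019, 1.0, -0.0, 0.0]
contact_force: [0.9, -0.3, 1.1]
width: 0.0007
t 4.33 tcp [0.5243 0.0073 0.2043] F [ 0.9  -0.27  1.05] w 0.0007
toolx [-0.999 -0.039 -0.   ] tooly [-0.039  0.999 -0.   ] z [ 2.e-04 -0.e+00 -1.e+00]
roll about tool z to align y with boom -0.003280575357806015 q6 -1.644
tgt [0.5235 0.007  0.1935] shift world [-0.0008 -0.0003 -0.0108] tool now [ 0.0008 -0.0003  0.0108]
tool aligned [ 0.0008 -0.0003  0.0108]
```

View pics/s2.png

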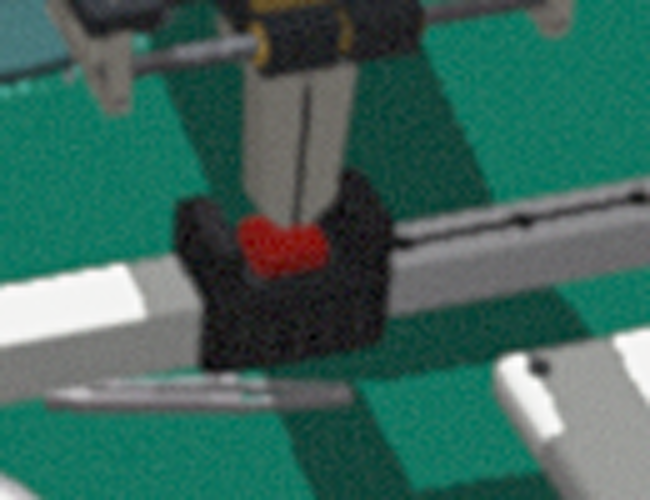

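The finger is over the well, with guards on both sides. I'll keep descending slowly.

```bash
for i in 1; do python3 -m creep '[{"x":0,"y":0,"z":0.004,"roll":0,"claw":0},{"x":0,"y":0,"z":0.003,"roll":0,"claw":0},{"x":0,"y":0,"z":0,"roll":0,"claw":0}]'; done; python3 -m creep '[{"x":0,"y":0,"z":0.002,"roll":0,"claw":0},{"x":0,"y":0,"z":0,"roll":0,"claw":0}]';python3 -m creep '[{"x":0,"y":0,"z":0.002,"roll":0,"claw":0},{"x":0,"y":0,"z":0,"roll":0,"claw":0}]'
```

```text
time_s: 4.75
tcp_pos: [0.5241, 0.0074, 0.1969]
orientation: [-0.02, 1.0, 0.0, -0.0]
contact_force: [-0.0, -0.9, 0.0]
width: 0.0006
time_s: 5.0
tcp_pos: [0.5241, 0.0073, 0.1951]
orientation: [-0.019, 1.0, 0.0, -0.0]
contact_force: [-0.1, 0.8, 0.2]
width: 0.0003
time_s: 5.25
tcp_pos: [0.5242, 0.0072, 0.1933]
orientation: [-0.019, 1.0, -0.0, 0.0]
contact_force: [-1.1, -0.7, 3.9]
width: 0.0005
```

```bash
python3 -m creep '[{"x":0,"y":0,"z":0.002,"roll":0,"claw":0},{"x":0,"y":0,"z":0.002,"roll":0,"claw":0},{"x":0,"y":0,"z":0,"roll":0,"claw":0}]';python3 -m creep '[{"x":0,"y":0,"z":0.002,"roll":0,"claw":0},{"x":0,"y":0,"z":0.001,"roll":0,"claw":0},{"x":0,"y":0,"z":0,"roll":0,"claw":0}]'
```

```text
time_s: 5.62
tcp_pos: [0.5242, 0.0072, 0.1892]
orientation: [-0.019, 1.0, -0.0, 0.0]
contact_force: [-1.0, -2.7, 4.9]
width: 0.0005
time_s: 6.0
tcp_pos: [0.5243, 0.0072, 0.1864]
orientation: [-0.019, 1.0, -0.0, 0.0]
contact_force: [-1.7, -2.3, 6.8]
width: 0.0006
```

```bash
python3 -m creep '[{"x":0,"y":0,"z":0.001,"roll":0,"claw":0},{"x":0,"y":0,"z":0.001,"roll":0,"claw":0},{"x":0,"y":0,"z":0,"roll":0,"claw":0}]';python3 -m creep '[{"x":0,"y":0,"z":0.0015,"roll":0,"claw":0},{"x":0,"y":0,"z":0,"roll":0,"claw":0}]'
```

```text
time_s: 6.38
tcp_pos: [0.5243, 0.0071, 0.1846]
orientation: [-0.019, 1.0, -0.0, 0.0]
contact_force: [-1.8, -3.5, 9.0]
width: 0.0007
time_s: 6.62
tcp_pos: [0.5243, 0.0071, 0.1833]
orientation: [-0.019, 1.0, -0.0, 0.0]
contact_force: [-2.2, -3.3, 10.7]
width: 0.0009
```

```bash
python3 -m creep '[{"x":0,"y":0.002,"z":0,"roll":0,"claw":0},{"x":0,"y":0.002,"z":0,"roll":0,"claw":0},{"x":0,"y":0,"z":0,"roll":0,"claw":0}]';python3 -m creep '[{"x":0,"y":0.002,"z":0,"roll":0,"claw":0},{"x":0,"y":0.001,"z":0,"roll":0,"claw":0},{"x":0,"y":0,"z":0,"roll":0,"claw":0}]'
```

```text
time_s: 7.0
tcp_pos: [0.5242, 0.0112, 0.1835]
orientation: [-0.019, 1.0, -0.0, 0.0]
contact_force: [-3.4, -2.0, 9.0]
width: 0.0002
time_s: 7.38
tcp_pos: [0.5241, 0.0142, 0.1835]
orientation: [-0.019, 1.0, -0.0, 0.0]
contact_force: [-3.1, -4.5, 10.5]
width: 0.0004
```

```bash
python3 -m creep '[{"x":0,"y":0.002,"z":0,"roll":0,"claw":0},{"x":0,"y":0.002,"z":0,"roll":0,"claw":0},{"x":0,"y":0.002,"z":0,"roll":0,"claw":0},{"x":0,"y":0,"z":0,"roll":0,"claw":0}]'
python3 - <<'E'
from plant import bot
import cv2
im=bot.snapshot("scene")[140:240,350:480]
cv2.imwrite("pics/s3.png",cv2.resize(im,None,fx=5,fy=5,interpolation=cv2.INTER_CUBIC))
E
```

```text
time_s: 7.88
tcp_pos: [0.5239, 0.0202, 0.1835]
orientation: [-0.019, 1.0, -0.0, 0.001]
contact_force: [-3.3, -3.4, 11.4]
width: 0.0004
```

View pics/s3.png

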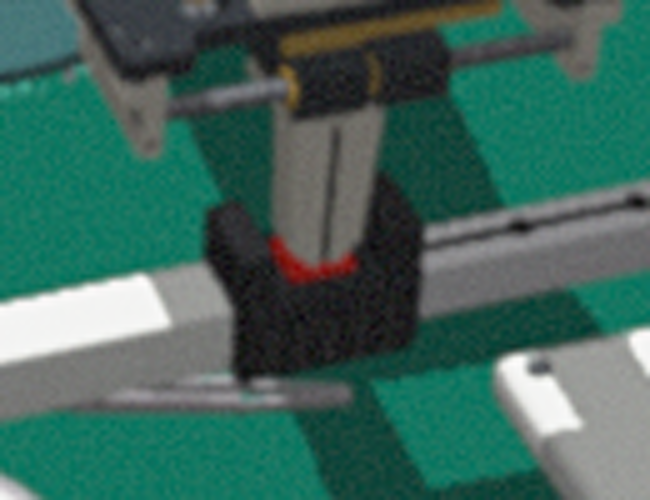

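```bash
python3 -m creep '[{"x":0,"y":0,"z":-0.004,"roll":0,"claw":0},{"x":0,"y":0,"z":-0.004,"roll":0,"claw":0},{"x":0,"y":0,"z":-0.0045,"roll":0,"claw":0},{"x":0,"y":0,"z":0,"roll":0,"claw":0}]'
python3 -m creep '[{"x":0,"y":0.003,"z":0,"roll":0,"claw":0},{"x":0,"y":0.003,"z":0,"roll":0,"claw":0},{"x":0,"y":0,"z":0,"roll":0,"claw":0}]'
python3 -m creep '[{"x":0,"y":0.003,"z":0,"roll":0,"claw":0},{"x":0,"y":0.003,"z":0,"roll":0,"claw":0},{"x":0,"y":0,"z":0,"roll":0,"claw":0}]'
```

```text
time_s: 8.43
tcp_pos: [0.5237, 0.0204, 0.1952]
orientation: [-0.02, 1.0, 0.0, 0.0]
contact_force: [-0.1, -0.1, -0.6]
width: 0.0004
time_s: 8.8
tcp_pos: [0.5234, 0.0266, 0.195]
orientation: [-0.02, 1.0, 0.0, -0.0]
contact_force: [0.0, 0.3, -0.5]
width: 0.0004
time_s: 9.18
tcp_pos: [0.5232, 0.0318, 0.1952]
orientation: [-0.019, 1.0, -0.001, 0.0]
contact_force: [-0.1, -5.3, 0.5]
width: 0.0002
```

```bash
python3 -m creep '[{"x":0,"y":0.003,"z":0,"roll":0,"claw":0},{"x":0,"y":0.003,"z":0,"roll":0,"claw":0},{"x":0,"y":0.003,"z":0,"roll":0,"claw":0},{"x":0,"y":0.003,"z":0,"roll":0,"claw":0},{"x":0,"y":0,"z":0,"roll":0,"claw":0}]'
python3 - <<'E'
from plant import bot
import cv2
im=bot.snapshot("scene");cv2.imwrite("pics/s4f.png",im);im=im[140:240,350:480]
cv2.imwrite("pics/s4.png",cv2.resize(im,None,fx=5,fy=5,interpolation=cv2.INTER_CUBIC))
E
```

```text
time_s: 9.8
tcp_pos: [0.5227, 0.0438, 0.1953]
orientation: [-0.019, 1.0, -0.001, 0.0]
contact_force: [-0.6, -5.8, 1.0]
width: 0.0002
```

View pics/s4.png

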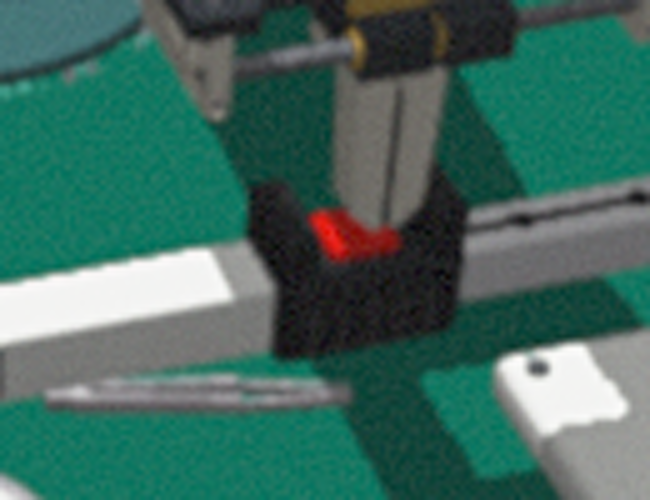

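```bash
python3 -m creep '[{"x":0,"y":0.003,"z":0,"roll":0,"claw":0},{"x":0,"y":0.003,"z":0,"roll":0,"claw":0},{"x":0,"y":0.003,"z":0,"roll":0,"claw":0},{"x":0,"y":0.002,"z":0,"roll":0,"claw":0},{"x":0,"y":0,"z":0,"roll":0,"claw":0}]'
python3 -m creep '[{"x":0,"y":0.001,"z":0,"roll":0,"claw":0},{"x":0,"y":0.001,"z":0,"roll":0,"claw":0},{"x":0,"y":0,"z":0,"roll":0,"claw":0}]'
python3 -m creep '[{"x":0,"y":0.001,"z":0,"roll":0,"claw":0},{"x":0,"y":0.001,"z":0,"roll":0,"claw":0},{"x":0,"y":0,"z":0,"roll":0,"claw":0}]'
```

```text
time_s: 10.48
tcp_pos: [0.5223, 0.0547, 0.1953]
orientation: [-0.019, 1.0, -0.001, 0.0]
contact_force: [-0.7, -6.6, 2.0]
width: 0.0004
time_s: 10.85
tcp_pos: [0.5222, 0.0566, 0.1953]
orientation: [-0.019, 1.0, -0.001, 0.0]
contact_force: [-1.2, -7.8, 3.4]
width: 0.0
time_s: 11.22
tcp_pos: [0.5222, 0.0586, 0.1953]
orientation: [-0.019, 1.0, -0.001, 0.0]
contact_force: [-1.3, -7.4, 2.2]
width: 0.0004
```

```bash
python3 -m creep '[{"x":0,"y":0,"z":-0.002,"roll":0,"claw":0},{"x":0,"y":0,"z":0,"roll":0,"claw":0}]'
python3 -m creep '[{"x":0,"y":0.001,"z":0,"roll":0,"claw":0},{"x":0,"y":0.001,"z":0,"roll":0,"claw":0},{"x":0,"y":0,"z":0,"roll":0,"claw":0}]'
python3 -m creep '[{"x":0,"y":0.001,"z":0,"roll":0,"claw":0},{"x":0,"y":0,"z":0,"roll":0,"claw":0}]'
```

```text
time_s: 11.48
tcp_pos: [0.5222, 0.0594, 0.1972]
orientation: [-0.019, 1.0, 0.0, 0.0]
contact_force: [-0.5, -0.3, 0.3]
width: 0.0007
time_s: 11.85
tcp_pos: [0.5221, 0.0608, 0.1973]
orientation: [-0.019, 1.0, -0.001, 0.0]
contact_force: [0.6, -6.3, 1.4]
width: 0.0003
time_s: 12.1
tcp_pos: [0.5221, 0.0618, 0.1973]
orientation: [-0.019, 1.0, -0.001, 0.0]
contact_force: [-0.7, -7.3, 1.3]
width: 0.0004
```

```bash
python3 -m creep '[{"x":0,"y":0.001,"z":0,"roll":0,"claw":0},{"x":0,"y":0,"z":0,"roll":0,"claw":0}]'
python3 -m creep '[{"x":0,"y":0.0007,"z":0,"roll":0,"claw":0},{"x":0,"y":0,"z":0,"roll":0,"claw":0}]'
python3 - <<'E'
from plant import bot
import cv2
im=bot.snapshot("scene");cv2.imwrite("pics/s5f.png",im);im=im[140:240,370:500]
cv2.imwrite("pics/s5.png",cv2.resize(im,None,fx=5,fy=5,interpolation=cv2.INTER_CUBIC))
E
```

```text
time_s: 12.35
tcp_pos: [0.522, 0.0628, 0.1973]
orientation: [-0.019, 1.0, -0.001, 0.0]
contact_force: [-0.4, -7.5, 1.6]
width: 0.0001
time_s: 12.6
tcp_pos: [0.522, 0.0635, 0.1973]
orientation: [-0.019, 1.0, -0.001, 0.0]
contact_force: [0.2, -7.1, 1.7]
width: 0.0005
```

View pics/s5.png

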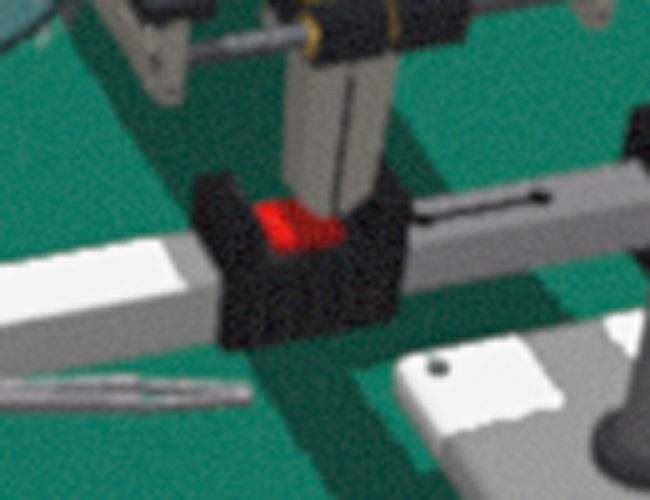

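```bash
python3 -m creep '[{"x":0,"y":0.0007,"z":0,"roll":0,"claw":0},{"x":0,"y":0,"z":0,"roll":0,"claw":0}]'
python3 -m creep '[{"x":0,"y":0.0007,"z":0,"roll":0,"claw":0},{"x":0,"y":0,"z":0,"roll":0,"claw":0}]'
```

```text
time_s: 12.9
tcp_pos: [0.522, 0.0642, 0.1973]
orientation: [-0.019, 1.0, -0.001, 0.0]
contact_force: [-1.2, -6.6, 1.4]
width: 0.0006
time_s: 13.15
tcp_pos: [0.522, 0.0653, 0.1972]
orientation: [-0.019, 1.0, -0.0, 0.0]
contact_force: [0.8, -4.0, 1.5]
width: 0.0002
```

```bash
python3 -m creep '[{"x":0,"y":0.0005,"z":0,"roll":0,"claw":0},{"x":0,"y":0,"z":0,"roll":0,"claw":0}]'
python3 -m creep '[{"x":0,"y":0.0005,"z":0,"roll":0,"claw":0},{"x":0,"y":0,"z":0,"roll":0,"claw":0}]'
```

```text
time_s: 13.4
tcp_pos: [0.5219, 0.0659, 0.1972]
orientation: [-0.019, 1.0, -0.0, 0.0]
contact_force: [1.0, -4.1, 0.9]
width: 0.0005
time_s: 13.65
tcp_pos: [0.5219, 0.0664, 0.1972]
orientation: [-0.02, 1.0, 0.0, 0.0]
contact_force: [-0.3, -4.5, 1.4]
width: 0.0005
```

```bash
python3 -m creep '[{"x":0,"y":0.0005,"z":0,"roll":0,"claw":0},{"x":0,"y":0,"z":0,"roll":0,"claw":0}]'
python3 -m creep '[{"x":0,"y":0.0005,"z":0,"roll":0,"claw":0},{"x":0,"y":0,"z":0,"roll":0,"claw":0}]'
python3 - <<'E'
from plant import bot
import cv2
im=bot.snapshot("scene");cv2.imwrite("pics/s6f.png",im);im=im[140:240,370:500]
cv2.imwrite("pics/s6.png",cv2.resize(im,None,fx=5,fy=5,interpolation=cv2.INTER_CUBIC))
E
```

```text
time_s: 13.9
tcp_pos: [0.5219, 0.0667, 0.1972]
orientation: [-0.019, 1.0, -0.0, 0.0]
contact_force: [0.6, -6.7, 2.0]
width: 0.0003
time_s: 14.15
tcp_pos: [0.5219, 0.0669, 0.1972]
orientation: [-0.019, 1.0, -0.001, 0.0]
contact_force: [0.8, -7.3, 2.2]
width: 0.0007
```

View pics/s6.png

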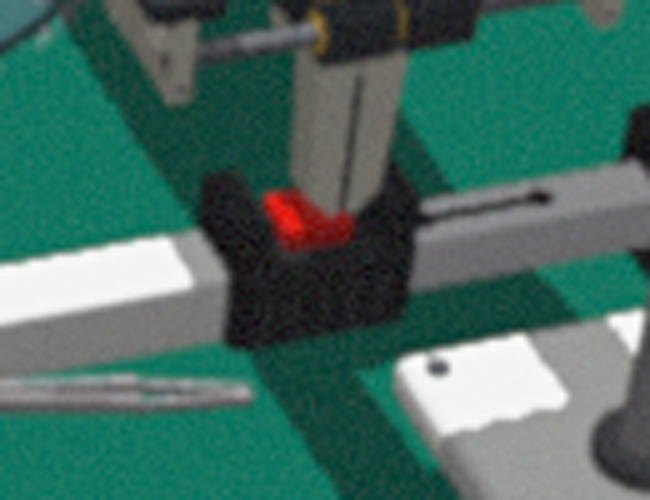

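The button now stands higher, and the tube stopped with the force rising. I'll back off and check without the finger in the way.

```bash
python3 -m creep '[{"x":0,"y":-0.004,"z":0,"roll":0,"claw":0},{"x":0,"y":0,"z":-0.03,"roll":0,"claw":0},{"x":0,"y":0,"z":-0.06,"roll":0,"claw":0},{"x":0.06,"y":-0.01,"z":-0.01,"roll":0,"claw":0},{"x":0,"y":0,"z":0,"roll":0,"claw":0}]'
python3 - <<'E'
from plant import bot
import cv2,numpy as np
from fit import *
ims=[]
for n in("scene","top"):
    im=bot.snapshot(n); cv2.imwrite(f"pics/{n}7.png",im)
    m=(im[:,:,2]>150)&(im[:,:,1]<70)&(im[:,:,0]<70)
    l,c,s,ce=cv2.connectedComponentsWithStats(m.astype('uint8'))
    print(n,[(s[i].tolist(),ce[i].round(1).tolist()) for i in range(1,l) if s[i][4]>20])
    for a,z in ((0,0),(50,0),(50,-4.8),(48,-4.8)):
        LOC['q']=(a,z); print(a,z,proj(bot.calibration(n),pt(p,'q')).round(1))
    for t in ['button_top','lamp_hinge','lamp_top']:
        r=bot.spot_point(n,t); print(t,[(round(d["score"],2),round(d["centre"][0]*640,1),round(d["centre"][1]*480,1)) for d in r[:2]])
a=cv2.imread("pics/scene7.png")[140:260,250:560]; b=cv2.imread("pics/top7.png")[210:330,90:400]
cv2.imwrite("pics/z7.png",np.vstack([cv2.resize(i,None,fx=2.5,fy=2.5,interpolation=cv2.INTER_CUBIC) for i in (a,b)]))
E
python3 to.py -186 0 60
```

```text
time_s: 14.82
tcp_pos: [0.4607, 0.051, 0.2995]
orientation: [-0.02, 1.0, 0.0, 0.002]
contact_force: [-0.1, -0.2, 0.1]
width: 0.0002
scene [([423, 177, 17, 10, 128], [431.1, 181.6])]
0 0 [[406.6 186. ]]
50 0 [[431.2 181.4]]
50 -4.8 [[431.  183.4]]
48 -4.8 [[430.  183.6]]
button_top [(0.57, 431.2, 181.4)]
lamp_hinge [(0.65, 347.9, 209.0), (0.17, 325.0, 327.1)]
lamp_top [(0.56, 320.3, 195.3)]
top [([214, 258, 8, 10, 72], [217.7, 262.4])]
0 0 [[241.4 264.3]]
50 0 [[214.8 265.1]]
50 -4.8 [[215.4 265.4]]
48 -4.8 [[216.4 265.4]]
button_top [(0.44, 215.0, 267.1)]
lamp_hinge [(0.81, 300.2, 264.2)]
lamp_top [(0.56, 327.3, 260.7), (0.18, 461.9, 227.2)]
t 15.22 tcp [0.4628 0.0512 0.2964] F [ 0.04  1.22 -0.63] w 0.0003
toolx [-0.999 -0.039  0.001] tooly [-0.039  0.999  0.   ] z [-0.0015  0.     -1.    ]
roll about tool z to align y with boom 0.010149647947542917 q6 -1.555
tgt [ 0.5308 -0.1788  0.2535] shift world [ 0.068  -0.23   -0.0429] tool now [-0.059  -0.2325  0.0428]
tool aligned [-0.059  -0.2325  0.0428]
```

View pics/z7.png

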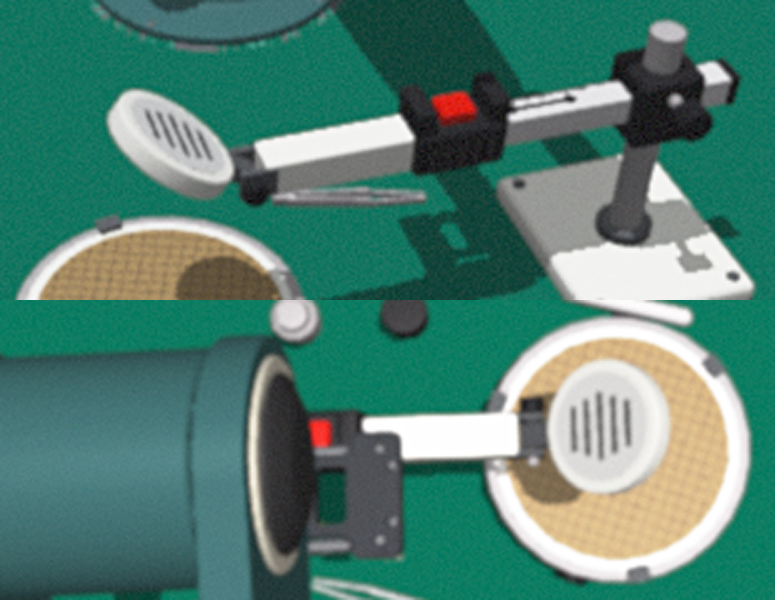

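The button is popped up at 50 mm: its centroid is (431.1,181.6), against a prediction of (431.2,181.4). The lamp is now at scene (320,195). I'll move over it.

```bash
python3 -m creep '[{"x":-0.015,"y":-0.055,"z":0,"roll":0,"claw":0},{"x":-0.015,"y":-0.055,"z":0,"roll":0,"claw":0},{"x":-0.015,"y":-0.055,"z":0,"roll":0,"claw":0},{"x":-0.014,"y":-0.055,"z":0,"roll":0,"claw":0},{"x":0,"y":0,"z":0.01,"roll":0,"claw":0},{"x":0,"y":0,"z":0.0,"roll":0,"claw":0}]'
python3 to.py -176 0 50
```

```text
time_s: 15.98
tcp_pos: [0.5298, -0.1662, 0.2857]
orientation: [-0.019, 1.0, 0.001, -0.001]
contact_force: [-0.1, -0.1, -0.4]
width: 0.0006
t 15.97 tcp [ 0.5298 -0.1662  0.2857] F [-0.08 -0.1  -0.41] w 0.0006
toolx [-0.999 -0.039  0.002] tooly [-0.039  0.999  0.001] z [-0.0022  0.0011 -1.    ]
roll about tool z to align y with boom -0.02285019150016865 q6 -1.959
tgt [ 0.5304 -0.1688  0.2435] shift world [ 0.0006 -0.0026 -0.0422] tool now [-0.0006 -0.0027  0.0422]
tool aligned [-0.0006 -0.0027  0.0422]
```

```bash
python3 -m creep '[{"x":0,"y":-0.002,"z":0.02,"roll":0,"claw":0},{"x":0,"y":0,"z":0.02,"roll":0,"claw":0},{"x":0,"y":0,"z":0.003,"roll":0,"claw":0},{"x":0,"y":0,"z":0.0,"roll":0,"claw":0}]'
python3 -m creep '[{"x":0,"y":0,"z":0.003,"roll":0,"claw":0},{"x":0,"y":0,"z":0.003,"roll":0,"claw":0},{"x":0,"y":0,"z":0.003,"roll":0,"claw":0},{"x":0,"y":0,"z":0,"roll":0,"claw":0}]'
python3 -m creep '[{"x":0,"y":0,"z":0.003,"roll":0,"claw":0},{"x":0,"y":0,"z":0.003,"roll":0,"claw":0},{"x":0,"y":0,"z":0.003,"roll":0,"claw":0},{"x":0,"y":0,"z":0,"roll":0,"claw":0}]'
```

```text
time_s: 16.48
tcp_pos: [0.53, -0.1682, 0.2441]
orientation: [-0.02, 1.0, 0.0, -0.0]
contact_force: [-1.1, -0.5, 0.6]
width: 0.0005
time_s: 16.98
tcp_pos: [0.53, -0.1684, 0.2349]
orientation: [-0.019, 1.0, 0.0, -0.0]
contact_force: [0.9, 0.0, -0.6]
width: 0.0002
time_s: 17.48
tcp_pos: [0.5299, -0.1685, 0.2258]
orientation: [-0.019, 1.0, 0.0, -0.0]
contact_force: [1.6, 0.4, 0.3]
width: 0.0003
```

```bash
python3 -m creep '[{"x":0,"y":0,"z":0.003,"roll":0,"claw":0},{"x":0,"y":0,"z":0.003,"roll":0,"claw":0},{"x":0,"y":0,"z":0.003,"roll":0,"claw":0},{"x":0,"y":0,"z":0,"roll":0,"claw":0}]'
python3 -m creep '[{"x":0,"y":0,"z":0.003,"roll":0,"claw":0},{"x":0,"y":0,"z":0.003,"roll":0,"claw":0},{"x":0,"y":0,"z":0.003,"roll":0,"claw":0},{"x":0,"y":0,"z":0,"roll":0,"claw":0}]'
python3 - <<'E'
from plant import bot
import cv2
im=bot.snapshot("scene")[120:240,250:410]
cv2.imwrite("pics/s8.png",cv2.resize(im,None,fx=4,fy=4,interpolation=cv2.INTER_CUBIC))
E
```

```text
time_s: 17.98
tcp_pos: [0.53, -0.1684, 0.2169]
orientation: [-0.02, 1.0, 0.0, -0.0]
contact_force: [0.6, 0.3, 1.0]
width: 0.0008
time_s: 18.48
tcp_pos: [0.5299, -0.1684, 0.2078]
orientation: [-0.02, 1.0, 0.0, -0.0]
contact_force: [-0.1, -0.6, 1.0]
width: 0.0002
```

View pics/s8.png

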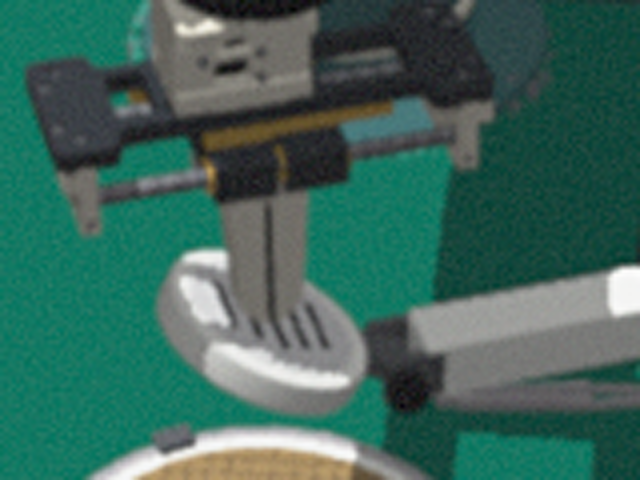

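The finger is on the disc, near scene (317,201), and the lamp is turning with about 1 N. I'll continue.

```bash
python3 -m creep '[{"x":0,"y":0,"z":0.003,"roll":0,"claw":0},{"x":0,"y":0,"z":0.003,"roll":0,"claw":0},{"x":0,"y":0,"z":0.003,"roll":0,"claw":0},{"x":0,"y":0,"z":0.003,"roll":0,"claw":0},{"x":0,"y":0,"z":0.003,"roll":0,"claw":0},{"x":0,"y":0,"z":0,"roll":0,"claw":0}]'
python3 -m creep '[{"x":0,"y":0,"z":0.003,"roll":0,"claw":0},{"x":0,"y":0,"z":0.003,"roll":0,"claw":0},{"x":0,"y":0,"z":0.003,"roll":0,"claw":0},{"x":0,"y":0,"z":0.003,"roll":0,"claw":0},{"x":0,"y":0,"z":0,"roll":0,"claw":0}]'
python3 -m creep '[{"x":0,"y":0,"z":0.002,"roll":0,"claw":0},{"x":0,"y":0,"z":0.002,"roll":0,"claw":0},{"x":0,"y":0,"z":0,"roll":0,"claw":0}]'
```

```text
time_s: 19.27
tcp_pos: [0.53, -0.1684, 0.1929]
orientation: [-0.019, 1.0, 0.0, -0.0]
contact_force: [-0.4, -0.3, 1.0]
width: 0.0008
time_s: 19.9
tcp_pos: [0.53, -0.1684, 0.1809]
orientation: [-0.02, 1.0, 0.0, -0.0]
contact_force: [0.2, -0.0, 0.6]
width: 0.0006
time_s: 20.27
tcp_pos: [0.53, -0.1685, 0.177]
orientation: [-0.019, 1.0, 0.0, -0.0]
contact_force: [-0.7, -1.0, 0.6]
width: 0.0008
```

```bash
for i in 1; do python3 -m creep '[{"x":0,"y":0,"z":0.0015,"roll":0,"claw":0},{"x":0,"y":0,"z":0.0015,"roll":0,"claw":0},{"x":0,"y":0,"z":0,"roll":0,"claw":0}]'; done
python3 -m creep '[{"x":0,"y":0,"z":0.001,"roll":0,"claw":0},{"x":0,"y":0,"z":0.001,"roll":0,"claw":0},{"x":0,"y":0,"z":0,"roll":0,"claw":0}]'
python3 -m creep '[{"x":0,"y":0,"z":0.001,"roll":0,"claw":0},{"x":0,"y":0,"z":0.001,"roll":0,"claw":0},{"x":0,"y":0,"z":0,"roll":0,"claw":0}]'
```

```text
time_s: 20.65
tcp_pos: [0.53, -0.1684, 0.174]
orientation: [-0.019, 1.0, 0.0, -0.0]
contact_force: [-0.6, -0.3, 1.6]
width: 0.0004
time_s: 21.02
tcp_pos: [0.53, -0.1685, 0.1721]
orientation: [-0.02, 1.0, -0.0, -0.0]
contact_force: [-0.2, -1.2, 1.3]
width: 0.0005
time_s: 21.4
tcp_pos: [0.5301, -0.1685, 0.1702]
orientation: [-0.019, 1.0, -0.0, 0.0]
contact_force: [0.1, -0.8, 2.2]
width: 0.0003
```

```bash
python3 -m creep '[{"x":0,"y":0,"z":0.001,"roll":0,"claw":0},{"x":0,"y":0,"z":0.001,"roll":0,"claw":0},{"x":0,"y":0,"z":0,"roll":0,"claw":0}]'
python3 -m creep '[{"x":0,"y":0,"z":0.001,"roll":0,"claw":0},{"x":0,"y":0,"z":0.001,"roll":0,"claw":0},{"x":0,"y":0,"z":0,"roll":0,"claw":0}]'
python3 - <<'E'
from plant import bot
import cv2
im=bot.snapshot("scene")[120:240,250:410]
cv2.imwrite("pics/s9.png",cv2.resize(im,None,fx=4,fy=4,interpolation=cv2.INTER_CUBIC))
E
```

```text
time_s: 21.78
tcp_pos: [0.53, -0.1685, 0.1682]
orientation: [-0.019, 1.0, -0.0, 0.0]
contact_force: [0.2, -2.5, 3.5]
width: 0.0005
time_s: 22.15
tcp_pos: [0.5301, -0.1685, 0.1662]
orientation: [-0.019, 1.0, -0.0, 0.0]
contact_force: [0.8, -2.4, 4.6]
width: 0.0003
```

View pics/s9.png

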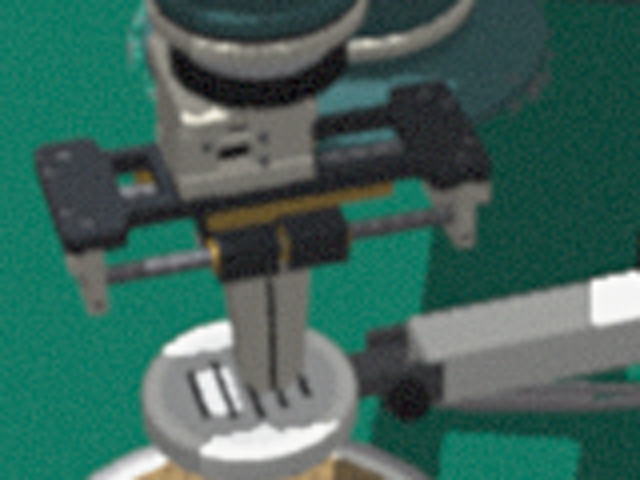

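The disc is on its stop: the force started to climb at z≈0.1715, the predicted level height. I'll release and check.

```bash
python3 -m creep '[{"x":0,"y":0,"z":0.001,"roll":0,"claw":0},{"x":0,"y":0,"z":0,"roll":0,"claw":0},{"x":0,"y":0,"z":-0.004,"roll":0,"claw":0},{"x":0,"y":0,"z":-0.004,"roll":0,"claw":0},{"x":0,"y":0,"z":-0.02,"roll":0,"claw":0},{"x":0,"y":0,"z":-0.05,"roll":0,"claw":0},{"x":0.0,"y":0,"z":-0.05,"roll":0,"claw":0},{"x":0.06,"y":0,"z":0,"roll":0,"claw":0},{"x":0.06,"y":0,"z":0,"roll":0,"claw":0},{"x":0,"y":0,"z":0,"roll":0,"claw":0},{"x":0,"y":0,"z":0,"roll":0,"claw":0}]'
python3 - <<'E'
from plant import bot
import cv2,numpy as np
from fit import *
q=p.copy(); q[:3]+=0.05*np.array([np.cos(p[3]),np.sin(p[3]),0])
for n in("scene","top"):
    im=bot.snapshot(n); cv2.imwrite(f"pics/{n}10.png",im)
    m=(im[:,:,2]>150)&(im[:,:,1]<70)&(im[:,:,0]<70)
    l,c,s,ce=cv2.connectedComponentsWithStats(m.astype('uint8'))
    print(n,[(s[i].tolist(),ce[i].round(1).tolist()) for i in range(1,l) if s[i][4]>20])
    for t in (0,.05,.1):
        q[4]=t; print(t,proj(bot.calibration(n),pt(q,'lamp_top')).round(1))
    for t in ['button_top','lamp_hinge','lamp_top']:
        r=bot.spot_point(n,t); print(t,[(round(d["score"],2),round(d["centre"][0]*640,1),round(d["centre"][1]*480,1)) for d in r[:2]])
a=cv2.imread("pics/scene10.png")[140:260,250:560]; b=cv2.imread("pics/top10.png")[210:330,90:400]
cv2.imwrite("pics/z10.png",np.vstack([cv2.resize(i,None,fx=2.5,fy=2.5,interpolation=cv2.INTER_CUBIC) for i in (a,b)]))
E
```

```text
time_s: 23.58
tcp_pos: [0.4104, -0.1731, 0.2941]
orientation: [-0.019, 1.0, -0.0, 0.001]
contact_force: [0.6, -0.3, -0.3]
width: 0.0008
scene [([423, 178, 17, 9, 119], [431.2, 181.9])]
0 [[311.6 213.3]]
0.05 [[311.8 211.8]]
0.1 [[312.1 210.3]]
button_top [(0.44, 431.1, 180.6)]
lamp_hinge [(0.85, 347.6, 209.2), (0.54, 427.7, 192.6)]
lamp_top [(0.79, 313.7, 214.5)]
top [([207, 258, 15, 15, 208], [214.0, 265.0])]
0 [[339.3 262.5]]
0.05 [[339.1 262.3]]
0.1 [[338.8 262.1]]
button_top [(0.68, 298.8, 262.5), (0.6, 215.0, 266.7)]
lamp_hinge [(0.82, 301.1, 263.2)]
lamp_top [(0.73, 336.4, 262.9)]
```

View pics/z10.png

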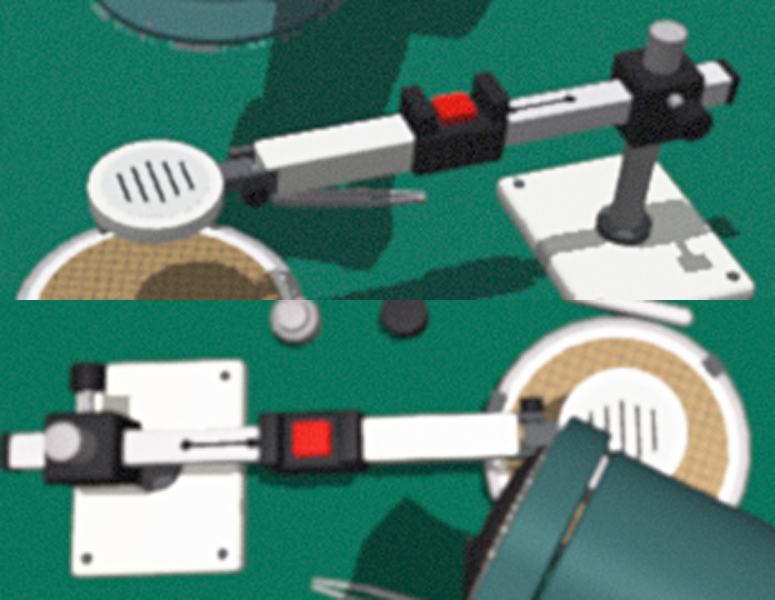

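View pics/top10.png

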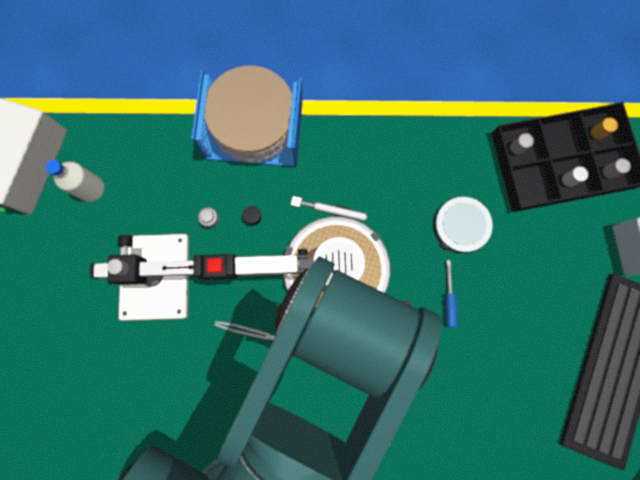

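The lamp looks level at scene (312,212) and the bystanders are in place. I'll check the tilt by overlaying the disc outline.

Run:
```python
from plant import bot
import cv2,numpy as np
from fit import *
c=bot.calibration("scene")
q=p.copy(); u=np.array([np.cos(p[3]),np.sin(p[3]),0]); q[:3]+=0.05*u
v=np.array([u[1],-u[0],0]); im=cv2.imread("pics/scene10.png")
outs=[]
for t in (0,.06):
    q[4]=t; C=pt(q,'lamp_top'); a=-u*np.cos(t)+np.array([0,0,np.sin(t)])
    th=np.linspace(0,2*np.pi,90)
    P=C+0.05*(np.cos(th)[:,None]*a+np.sin(th)[:,None]*v)
    n=np.cross(a,v); n*=np.sign(n[2]); 
    z=cv2.resize(im[180:250,270:370],None,fx=6,fy=6,interpolation=cv2.INTER_CUBIC)
    for PP,col in((P,(0,0,255)),(P-0.018*n,(255,0,0))):
        x=((proj(c,PP)-[270,180]+.5)*6).astype(np.int32)
        cv2.polylines(z,[x],True,col,1)
    outs.append(z)
cv2.imwrite("pics/ov.png",cv2.resize(np.hstack(outs),(800,280)))
```

```text
(no output)
```

View pics/ov.png

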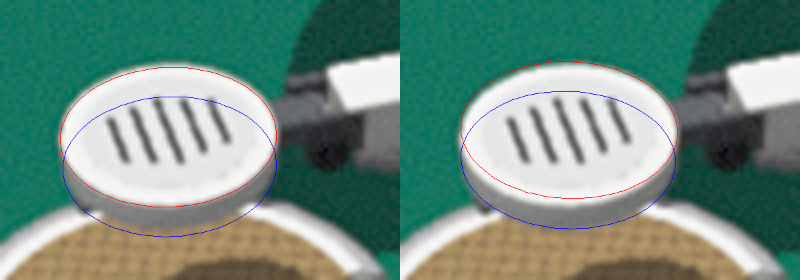

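```bash
python3 -c "
from plant import bot
o=bot.get_obs();print(o['time_s'],o['contact_force']);print(bot.hand_in())"
```

```text
23.975 [0.31101316 0.80236999 0.0156238 ]
the job is handed in; nothing more can be done
None
```

The boom is one hole in, the button is up in that hole, and the lamp lies level on its stop. I handed the job in at 24 s of the 48 s allowed.

- **Boom and button:** I pressed the button to about 11 N and slid the tube roughly 12 mm with it held down. I then lifted the finger clear of the button and pushed on the front guard with 4 to 8 N until the tube stopped.
- **Lamp:** I tipped the lamp head down with about 1 to 2 N until it met its stop. I pressed on to about 5 N against the stop, then backed off clear of everything.

**Last checks:**
- **Button:** in the scene camera it is within 1 px of where a fully raised button 50 mm further along should be. The top camera shows the same 50 mm shift.
- **Lamp:** an outline overlay of the disc matches level to about 1 px. That pixel could mean a tilt of about 0.02 rad, which is within the calibration error. The height at which the force began to rise, 0.1715 m, matches the level position.
- **Network points:** the network's lamp-top points were 2 to 3 px off my model, and its best guess for the button in the top view was wrong. I relied on the red blob and the overlay instead.
- **Bystanders:** the ones visible in the final top picture look unmoved. No reading went above about 12 N, but forces are only reported at the end of each call, so I can't rule out brief higher peaks.

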